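# Unhook the sample bin, weigh it and hang it at the microscope place

### The arm

A 7-joint arm with a two-finger parallel gripper is mounted at the origin on the work surface. World frame = base frame: x ahead of the robot, y to its left, z up, the work surface at z = 0. Lengths are in m, angles in rad, forces in N, time in s.
With the tool pointing down it reaches from about 0.4 to 0.875 m from the base axis. Payload 19.3 kg.
Tool frame: the origin (TCP) lies midway between the tips of the shut fingers; the grasp point (between the pads) lies 19 mm behind it; x points along the fingers, y is the direction in which the jaws open and shut, and the axes are right-handed (so a half turn about x gives the same grasp; the last joint's range is limited). The gripper opens to 85 mm and grips with 20 to 120 N. Pads are 22 mm wide; open, the fingers measure 114 mm over their backs; the gripper's body (76 mm by 85 mm) begins 54 mm behind the grasp point. The pads swing forward as they close: fully open they stand 13 mm farther back than shut.
Start: joints at [-0.07, 0.521, -0.036, 1.599, 0.021, 1.021, -0.113], TCP at [0.625, -0, 0.231] pointing down, gripper open.
Joint ranges: [-2.91, 2.91], [-0.3, 2.13], [-1.5, 1.42], [0.17, 2.43], [-1.26, 4.41], [0.16, 1.93], [-2.52, 2.52]. Speed limits (rad/s): [1.89, 1.89, 2.39, 2.39, 3.01, 3.01, 3.01].

### API

Orientations are given as [roll, pitch, yaw] about the fixed x, y, z axes, in that order (R = Rz(yaw) Ry(pitch) Rx(roll)).
In Python, from workcell import telemetry, vision, workorder gives the robot as it stands. The module is installed in compiled form; this text tells all that it offers.
- The arm moves only by the tool play_rows, never from a script. Its argument "deltas" is a list of rows, each a list of 7 numbers: the shift along the world's x, y, z in mm, then the turn, a rotation vector about the world's x, y, z in degrees, then the finger opening in mm, from 0 to 85.4. In form: [[x, y, z, wx, wy, wz, jaw], ...]. A call has 1 to 8 rows; each row shifts and turns the commanded pose from where the row before left it; what a row does not reach is not made up. A row lasts 1/8 s, in which the tool goes at most 62.5 mm and 10.7 degrees, less where a joint would pass 70% of its speed; a pose out of reach is approached as far as the arm can. A call with a gripper value outside its range is refused whole. The fingers move at their own pace and stop on an object; "grip_force" is the grip in N (left out, the last holds). Time passes only in rows, so rows that do not move let the fingers close. It gives the time, the measured TCP pose, the force and the opening at its end, in the units of the state.
- telemetry.observe(): the state, without advancing time (a new reading comes with each control period).
- vision.grab_frame(name): name is "scene" or "side" or "wrist"; returns the picture (480x640x3 uint8, red, green, blue); there is no depth.
- vision.camera_info(name): a dict with "mtx" (3x3 intrinsics, pixels), "rvec" (rotation vector, rad) and "tvec" (3), from world to camera coordinates, as OpenCV has them. Camera axes: x right, y down, z forward; pixel columns grow to the right and rows downward; lengths in m; the calibration is good to about 2 mm. The wrist camera is an equidistant fisheye: a pixel r from the principal point sees the ray r / f radians off the axis. A picture is of the moment at which its call begins: read the wrist's pose just before it. camera_info takes no time and is no camera call; for the wrist camera it gives the pose at the moment of the call.
- workorder.job_done(): hands the job in, once; it reports no verdict.
The state is a dict: "clock": time; "qpos": joint angles; "qd": joint speeds; "joint_efforts": joint torques, N m; "position": TCP position; "tool_rot": TCP orientation; "force": force on the tool from outside, world axes, zero at the start; "moment": the same for the moment, N m; "grip_width": finger opening in m.
Only numpy, scipy, OpenCV 4.12 (cv2) and the standard library are available. Lean on these libraries where they do the work, as an engineer would, in place of code of your own. Each camera call takes 0.05 s, during which the arm holds its last target. There are 200 camera calls.

### The job

Take the aluminium sample bin off the hook stand: push its bail bar back against the sprung keeper until it is clear of the hook's lip, then lift it off, stand it in the middle of the balance pan and let go for a moment so that it can be weighed. Then take it by its sloping front tongue (a lamp leaves no room over its top bar) and hang it by its angled rear strip on the cleat of the white panel, fully down, level and with the whole strip on the cleat. Keep the bin roughly upright all the time and leave the other things on the bench where they are.

Things in the scene. Friction and masses are not known exactly. Their poses are not given: they have to be found in the camera images.
- bin_mid (a point): Centre of the loose sample bin (0.3 to 0.6 kg, one rigid piece), 90 mm above its flat underside. Axes: x to its rear, -x to its front (sloping tongue), z up. Open aluminium tray 80 mm (x) by 110 mm (y), rim 60 mm above the underside; a bail in the plane x = 0 rises over it to 181 mm: two uprights at y = +-53 mm carrying a round bail bar and a top grip bar.
- bin_handle (a point): Centre of the bin's black top grip bar: flat, 12 mm thick (bin x), 18 mm high, 100 mm free length along bin y; 172 mm above the underside, 82 mm above bin_mid, same axes. Grip it from above.
- bin_bar (a point): Middle of the bin's round bail bar, by which it hangs on the hook: 10 mm thick, along bin y, 122 mm above the underside (50 mm below bin_handle). Below it the bail is open down to the rim (57 mm of free height). Same axes.
- bin_tongue (a point): Grip point on the bin's front tongue: a flat plate 8 mm thick, 50 mm wide (bin y), leaning out to the bin's -x, 35 degrees from the vertical; it reaches 20 mm beyond this point along the slope. 53 mm in front of bin_mid, 13 mm below it, same axes. Grip it along its slope: gripper leaning out 35 degrees to the front, fingers pointing down and in.
- bin_strip (a point): Lower tip of the bin's rear strip: 90 mm wide, 5 mm thick, sloping back and down at 58 degrees to the horizontal from the top of the rear wall, with open space behind the wall below it. 55 mm behind bin_mid, 38 mm above the underside. A foot at the bottom ends 59 mm behind bin_mid (the bin's rearmost plane). Same axes.
- hook_seat (a point): Fixed hook: where the bail bar's axis lies at the start, on a flat arm (16 mm wide, 12 mm thick, top 5 mm below this point), 172 mm above the bench. Axes: x along the arm to the post (near face at +100 mm, top 227 mm above the bench), z up. The bin starts with its x roughly along this x. When unhooked, draw it off to -x with the arm between rim and bail bar, by 100 mm.
- hook_lip (a point): Edge of the lip that the hook's upturned tip holds over the bail bar, 5 mm to the +x side of hook_seat. The lip's underside is 11 mm, its top 17 mm above hook_seat; the tip is outermost at x = -22 mm of hook_seat. The bar's axis must be more than 10 mm to the +x side of hook_seat (12 to 20 is good) to pass up beside the lip. Same axes.
- keeper (a joint): Sprung keeper block sliding on the hook's arm, 34 mm wide, reaching 33 mm above hook_seat: its upright face stands 8 mm to the +x side of hook_seat and closes the gap beside the lip. 0 at rest (closed), grows (m) to 0.028 as it is pushed towards the post; the spring takes 2 N to start and 4 N at 0.015.
- pan (a point): Centre of the top of the fixed balance's square steel pan, 170 x 170 mm, 60 mm above the bench. The white balance below is 200 x 200 mm with a keypad on its -x side. z up.
- panel (a point): Point on the bench under the middle of the fixed white panel's face (240 mm wide, 320 mm high). Axes: x into the panel (face at x = 0, free side -x), y along it, z up. When the bin hangs home its x is parallel to this x, bin_mid is at x = -59 mm, z = 130 mm (underside 40 mm up), y within +-45 mm.
- cleat (a point): Middle of the cleat's upper edge: 12 mm out from the panel's face, 81 mm above the bench. The cleat is a strip 180 mm long (along y), 5 mm thick, sloping from this edge down to the face at 58 degrees to the horizontal, open V above. To clear it, bring the bin in 30 mm higher than home and lower it with its rear plane 1 to 8 mm from the face. Axes as panel.
- lamp (a point): Middle of a fixed lamp tube, 24 mm thick, along the panel's y, 59 mm out from its face, underside 282 mm above the bench, with end arms at y = +-110 mm. It leaves no room for a gripper above the grip bar of a hung bin, but enough at the tongue. Axes as panel.
- washbottle: Bystander: white wash bottle, 68 mm wide, 190 mm tall; origin at the centre of its underside.
- discbox: Bystander: open white box 150 x 190 x 40 mm with a dark disc in it; origin at the centre of its underside.
- jar: Bystander: jar, 60 mm wide, 75 mm tall; origin at the centre of its underside.
- screwdriver: Bystander: screwdriver lying on the bench; origin at the centre of its underside.
- lap: Bystander: flat grey lapping disc, 100 mm wide, 12 mm thick, lying on the bench; origin at the centre of its underside.
- beaker: Bystander: clear plastic cup, 72 mm wide, 75 mm tall; origin at the centre of its underside.
- pot: Bystander: small jar, 48 mm wide, 50 mm tall; origin at the centre of its underside.
Not all that is in view belongs to the job. Leave any brown or yellow look-alike of the part that bears bin_mid alone.

How it is judged:
On the way, in this order (a step that is already met when the one before it is completed fails the run):
1. the bin presses the keeper open (value of joint keeper above 0.004 m and contact force between bin and keeper above 0.3 N), for 0.05 s.
2. the bin stands upright on the balance pan, let go and at rest (contact force between the fingers and bin below 0.1 N and linear speed of bin below 0.02 m/s and angular speed of bin below 0.15 rad/s and horizontal distance between bin_mid and pan below 0.04 m and angle between bin_mid's own z axis and vertical below 0.08 rad and contact force between bin and balance above 1.5 N and z of bin_mid in the frame of pan between 0.08 and 0.1 m), for 0.3 s.
3. the bin is lifted off the balance, held by its front tongue (contact force between the fingers and bin above 2 N and contact force between bin and balance below 0.1 N and distance between the grasp point and bin_tongue below 0.035 m), for 0.1 s.
At the end, for the whole second after the job is handed in: The bin hangs on the cleat by its rear strip, let go and at rest: bin_mid 59 +- 6 mm in front of the panel face and 130 +- 6 mm above the bench, at most 47 mm from the panel's middle along it, level within 0.07 rad and square to the panel within 0.09 rad (contact force between the fingers and bin below 0.1 N and linear speed of bin below 0.02 m/s and angular speed of bin below 0.15 rad/s and x of bin_mid in the frame of panel between -0.065 and -0.053 m and y of bin_mid in the frame of panel between -0.047 and 0.047 m and z of bin_mid in the frame of panel between 0.124 and 0.136 m and angle between bin_mid's own z axis and vertical below 0.07 rad and angle between the x axis of bin_mid and the x axis of panel, either way round below 0.09 rad and contact force between bin and station above 1.5 N); the robot touches nothing.
It fails at once if the bin is tipped more than 35 degrees (angle between bin_mid's own z axis and vertical above 0.61 rad).
It fails at once if another thing on the bench is pushed more than 30 mm (distance of any of washbottle, discbox, jar, screwdriver, lap, beaker, pot from where it was at the start of the episode above 0.03 m).
It also fails if it takes over 62 s, if anything falls off the work surface, if the arm or the gripper's body presses on something with over 40 N, if the wrist force passes 120 N, or if a joint passes its speed limit or range.

## Working session

There is one attempt and no reset: what is moved stays moved. The work goes in short steps, Python scripts to look and compute and a tool call to move; the robot and the scene stay as the last step left them, time stands still between calls to the robot, and variables do not carry over. Pictures are saved under pics/ and viewed, about 8 in all and at most 12, crops included, and the job is handed in when it is done.

Besides the shell and the picture viewer there is one more tool, called after "Emit:" in YAML: its name, and indented under it one key for each argument. play_rows: Moves the arm, as the interface text tells. Its arguments: {"type":"object","properties":{"deltas":{"type":"array","items":{"type":"array","items":{"type":"number"}}},"grip_force":{"type":"number"}},"required":["deltas"]}

```bash
mkdir -p pics
cat > h.py <<'E'
import numpy as np, cv2
from workcell import telemetry, vision, workorder
def cam(n):
    c=vision.camera_info(n); R=cv2.Rodrigues(np.array(c["rvec"],float))[0]
    return np.array(c["mtx"],float),R,np.array(c["tvec"],float).ravel()
def ray(n,u,v):
    K,R,t=cam(n); x=(u-K[0,2])/K[0,0]; y=(v-K[1,2])/K[1,1]
    if n=="wrist":
        r=np.hypot(x,y); d=np.array([np.sin(r)*x/r,np.sin(r)*y/r,np.cos(r)]) if r>0 else np.array([0,0,1.])
    else: d=np.array([x,y,1.])
    d/=np.linalg.norm(d); return -R.T@t, R.T@d
def atz(n,u,v,z):
    o,d=ray(n,u,v); return o+d*(z-o[2])/d[2]
def tri(obs):
    A=np.zeros((3,3));b=np.zeros(3);L=[]
    for n,u,v in obs:
        o,d=ray(n,u,v);P=np.eye(3)-np.outer(d,d);A+=P;b+=P@o;L.append((o,d))
    x=np.linalg.solve(A,b); return x,[np.linalg.norm(np.cross(x-o,d)) for o,d in L]
def proj(n,p):
    K,R,t=cam(n); q=R@np.array(p)+t
    if n=="wrist":
        r=np.hypot(q[0],q[1]); th=np.arctan2(r,q[2]); q=np.array([q[0]/r*th,q[1]/r*th,1])
    return K[0,0]*q[0]/q[2]+K[0,2],K[1,1]*q[1]/q[2]+K[1,2]
def save(n,f,box=None,s=1):
    im=vision.grab_frame(n)[:,:,::-1]; cv2.imwrite("pics/full_"+f,im)
    if box: im=im[box[1]:box[3],box[0]:box[2]]
    if s!=1: im=cv2.resize(im,None,fx=s,fy=s,interpolation=cv2.INTER_CUBIC)
    cv2.imwrite("pics/"+f,im)
E
python3 - <<'E'
from h import *
for n in("scene","side","wrist"):
    save(n,n+"0.png"); K,R,t=cam(n); print(n,K[0,0],(-R.T@t).round(3),R[2].round(2))
print(telemetry.observe())
E
```

```text
scene 467.43108108472745 [1.326 0.324 0.931] [-0.69 -0.34 -0.64]
side 506.90696188865724 [ 0.475 -0.924  1.167] [ 0.02  0.65 -0.76]
wrist 371.64829954431775 [0.626 0.078 0.375] [-0.   -0.3  -0.95]
{'clock': 0.15, 'qpos': array([-0.07018877,  0.52185817, -0.03632399,  1.59984475,  0.02120273,
        1.02105654, -0.11284141]), 'qd': array([-0.00045309, -0.00399944, -0.00076544,  0.00059883,  0.00078914,
        0.00128324,  0.00188447]), 'joint_efforts': array([ 4.00798544e-04, -9.27376485e+01,  1.98035471e+00, -3.70049715e+01,
        1.79930578e-02,  6.46477114e-03, -1.41420460e-05]), 'position': array([ 6.24776563e-01, -3.65268548e-05,  2.30881345e-01]), 'tool_rot': array([-1.50211426,  1.57001448, -3.07297768]), 'force': array([-0.52407808,  0.46316258,  1.30918271]), 'moment': array([ 0.02516823, -0.02280055,  0.0658814 ]), 'grip_width': 0.08532836259509}
```

View pics/scene0.png

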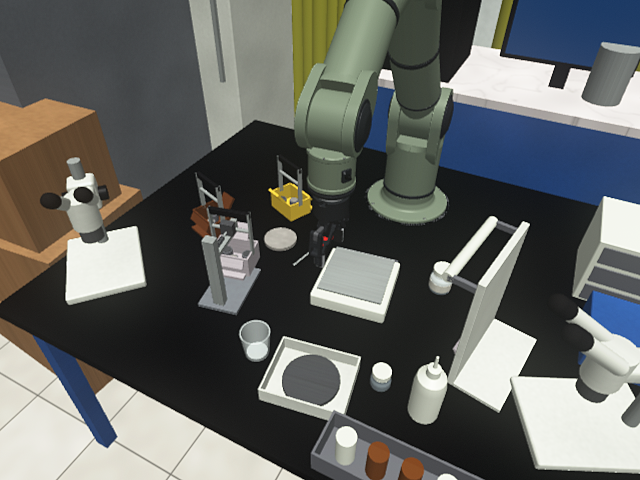

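View pics/side0.png

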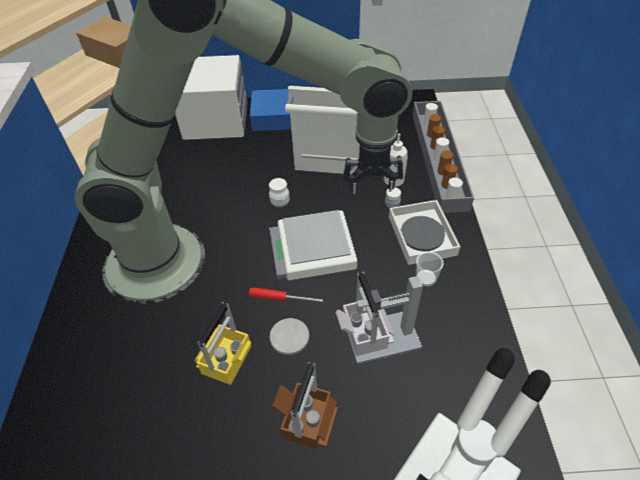

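Run:
```python
import cv2,numpy as np
a=cv2.imread("pics/full_side0.png");b=cv2.imread("pics/full_scene0.png")
def c(i,x,y,w,h,s):
    return cv2.resize(i[y:y+h,x:x+w],None,fx=s,fy=s,interpolation=cv2.INTER_CUBIC)
cv2.imwrite("pics/m1.png",np.hstack([c(a,330,245,100,150,4),c(b,180,175,100,150,4)]))
cv2.imwrite("pics/m2.png",np.hstack([c(a,268,80,130,200,3),c(b,420,210,130,200,3)]))
```

```text
(no output)
```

View pics/m1.png

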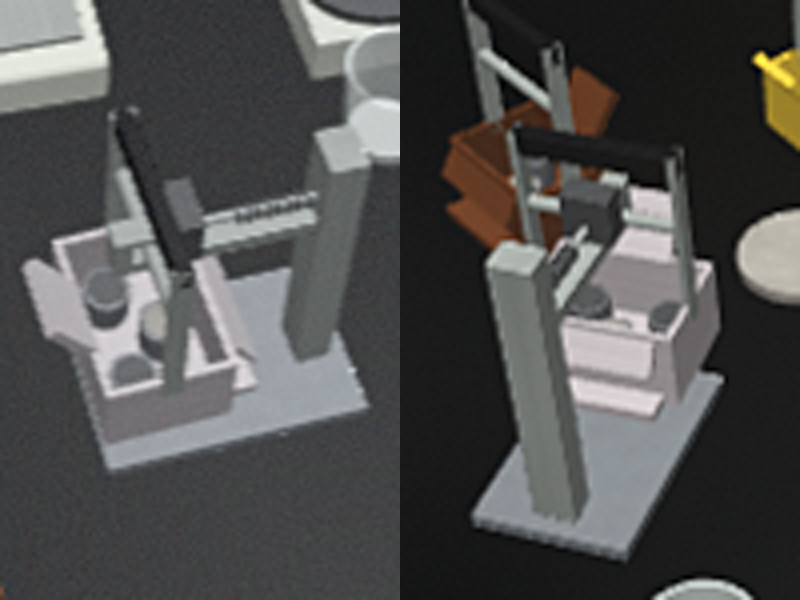

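View pics/m2.png

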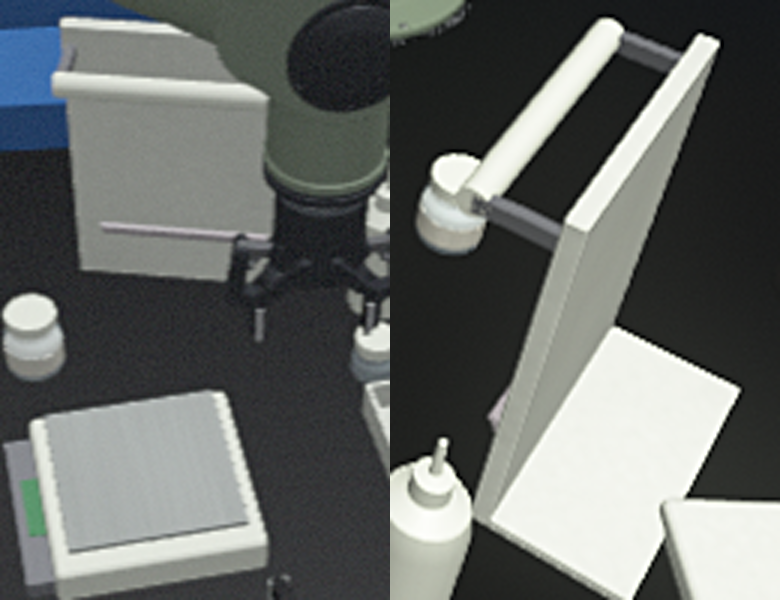

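```bash
cat > m.py <<'E'
from h import *
S1=lambda u,v:("side",330+u/4,245+v/4)
C1=lambda u,v:("scene",180+(u-400)/4,175+v/4)
S2=lambda u,v:("side",268+u/3,80+v/3)
C2=lambda u,v:("scene",420+(u-390)/3,210+v/3)
def t(nm,*o):
    x,r=tri(o); print(nm,(x*1000).round(1),(np.array(r)*1000).round(1)); return x
def z(nm,o,h): x=atz(*o,h); print(nm,(x*1000).round(1)); return x
E
python3 - <<'E'
from m import *
a=t("gb -y",S1(182,262),C1(517,128)); b=t("gb +y",S1(127,113),C1(680,150)); print(np.linalg.norm(a-b))
for nm,o in(("-y",S1(182,262)),("-y",C1(517,128)),("+y",S1(127,113)),("+y",C1(680,150))): z(nm,o,.231)
for o in((312,135),(355,128),(370,155),(325,165)): z("post",S1(*o),.227)
for o in((488,258),(530,240),(550,262),(507,280)): z("postC",C1(*o),.227)
# base plate
for o in((108,468),(368,405),(290,268)): z("base",S1(*o),.012)
P=[z("pan",S2(*o),.06) for o in((47,418),(212,394),(246,522),(70,550))]; print(np.mean(P,0))
P=[z("panC",("scene",*o),.06) for o in((333,248),(399,261),(384,303),(317,285))]; print(np.mean(P,0))
z("face",S2(83,268),0);z("face",S2(227,280),0)
z("cleat",S2(102,225),.081);z("cleat",S2(268,238),.081)
z("ptop",S2(62,20),.32)
z("ptopC",C2(570,222),.32);z("ptopC",C2(700,38),.32);z("ptopC",C2(718,45),.32);z("ptopC",C2(587,225),.32)
z("back",C2(480,517),0);z("back",C2(497,520),0);z("base",C2(613,328),0.01)
z("lampS",S2(57,85),.294);z("lampS",S2(268,97),.294)
E
```

```text
gb -y [ 594.4 -352.5  229. ] [0.1 0.1]
gb +y [ 571.6 -249.6  229.5] [4.5 4.5]
0.10537380967333729
-y [ 594.2 -353.8  231. ]
-y [ 596.4 -350.5  231. ]
+y [ 574.6 -254.4  231. ]
+y [ 568.2 -247.   231. ]
post [ 677.3 -273.7  227. ]
post [ 702.2 -270.5  227. ]
post [ 707.3 -289.3  227. ]
post [ 681.3 -294.3  227. ]
postC [ 703.5 -290.9  227. ]
postC [ 678.9 -279.3  227. ]
postC [ 689.8 -256.9  227. ]
postC [ 714.3 -269.1  227. ]
base [ 559.6 -363.1   12. ]
base [ 725.7 -331.1   12. ]
base [ 692.2 -229.6   12. ]
pan [383.4  77.2  60. ]
pan [546.9  97.6  60. ]
pan [566.9 -64.8  60. ]
pan [404.5 -86.   60. ]
[0.47539933 0.00602728 0.06      ]
panC [414.9 -85.9  60. ]
panC [379.9  99.   60. ]
panC [544.4 117.6  60. ]
panC [565.7 -59.6  60. ]
[0.4762484 0.0177852 0.06     ]
face [418.9 356.7   0. ]
face [579.6 325.    0. ]
cleat [444.3 334.7  81. ]
cleat [621.  300.4  81. ]
ptop [419.2 362.3 320. ]
ptopC [652.7 319.4 320. ]
ptopC [423.9 362.5 320. ]
ptopC [426.4 375.2 320. ]
ptopC [650.5 329.2 320. ]
back [648.7 323.9   0. ]
back [645.3 336.1   0. ]
base [422.  377.4  10. ]
lampS [412.1 293.6 294. ]
lampS [611.2 258.9 294. ]
```

Run:
```python
from m import *
from scipy.spatial.transform import Rotation as Ro
s=telemetry.observe(); R=Ro.from_euler("xyz",s["tool_rot"]).as_matrix(); print(R.round(3))
for nm,u,v,h in(("jar",279,184,.075),("pot",393,192,.05),("brown_fronttip",276,400,.07),("brown bar",304,385,.181),("yellow bar",217,324,.181),("yellow body R",249,345,.06),("lap",289,335,.012),("beaker",430,262,.075),("bottle",397,140,.19),("driver",252,293,.02),("driver tip",322,300,.01)): z(nm,("side",u,v),h)
```

```text
[[-0.001  1.    -0.   ]
 [-0.    -0.    -1.   ]
 [-1.    -0.001  0.   ]]
jar [370.1 211.6  75. ]
pot [721.  176.2  50. ]
brown_fronttip [ 367.7 -470.3   70. ]
brown bar [ 435.2 -488.5  181. ]
yellow bar [ 245.6 -334.8  181. ]
yellow body R [ 300.  -325.7   60. ]
lap [ 393.4 -278.    12. ]
beaker [ 777.3 -118.2   75. ]
bottle [732.6 254.8 190. ]
driver [ 294.7 -148.7   20. ]
driver tip [ 482.6 -177.1   10. ]
```

Emit:
play_rows:
  deltas:
    - [0,0,40,0,0,0,60]
    - [-5,-45,30,0,0,3,60]
    - [-10,-55,0,0,0,3,60]
    - [-10,-55,0,0,0,3,60]
    - [-10,-55,0,0,0,3,60]
    - [-7,-50,0,0,0,0,60]
    - [0,-42,0,0,0,0,60]
    - [0,0,0,0,0,0,60]

```text
clock: 1.15
position: [0.5817, -0.3057, 0.3006]
tool_rot: [-1.104, 1.569, -2.47]
force: [-0.3, 0.6, -0.2]
grip_width: 0.0603
```

Run:
```python
from m import *
print(telemetry.observe()["position"]); 
for n in("wrist","side"): save(n,n+"1.png")
for p in((583,-302,231),(595,-353,231),(571,-251,231)): print(proj("wrist",np.array(p)/1000),proj("side",np.array(p)/1000))
b=cv2.imread("pics/full_side1.png")[80:300,260:400]; w=cv2.imread("pics/full_wrist1.png")
b=cv2.resize(b,None,fx=2,fy=2)
c=np.zeros((480,280,3),np.uint8); c[:440]=b; w=cv2.resize(w[:, 60:580],(520,480)); cv2.imwrite("pics/m3.png",np.hstack([w,c]))
```

```text
[ 0.58171097 -0.30571012  0.30062838]
(np.float64(319.6767972144482), np.float64(267.97630849045555)) (np.float64(367.6864423932773), np.float64(290.59418543829554))
(np.float64(321.44459038249573), np.float64(341.6382484926488)) (np.float64(375.83188580924474), np.float64(310.17628563237105))
(np.float64(317.65438080795474), np.float64(182.17622894140192)) (np.float64(360.00804817630996), np.float64(272.1348975631239))
```

View pics/m3.png

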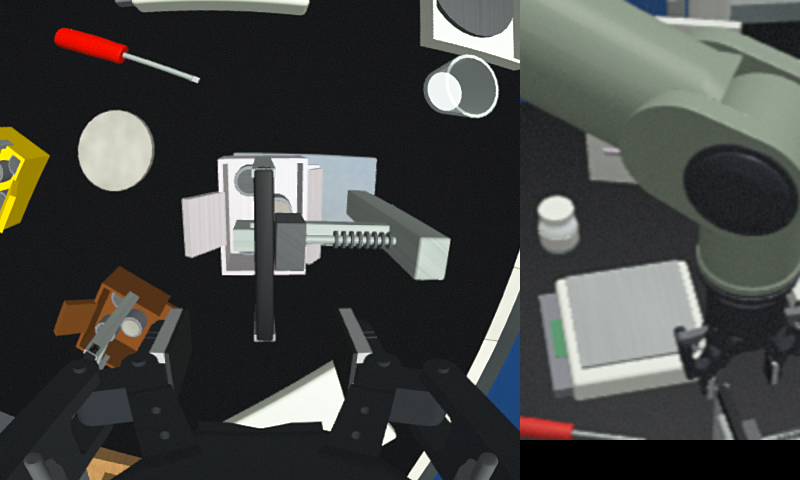

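Run:
```python
from m import *
a=z("top",("wrist",323.5,163),.231);b=z("bot",("wrist",324.5,337),.231);d=a-b
print(np.degrees(np.arctan2(-d[0],d[1])),np.linalg.norm(d),(a+b)/2)
# bail bar/ arm near tip, post top corners
P=[z("post",("wrist",60+u,v),.227) for u,v in((420,240),(450,238),(445,278),(413,278))];print(np.mean(P,0))
z("arm tip",("wrist",60+234,237),.189)
print(proj("wrist",np.array(telemetry.observe()["position"])-[0,0,.0]))
```

```text
top [ 572.  -239.4  231. ]
bot [ 596.2 -349.   231. ]
12.477925771429126 0.11226474896601092 [ 0.58409321 -0.29422885  0.231     ]
post [ 681.  -263.6  227. ]
post [ 702.8 -257.3  227. ]
post [ 709.6 -285.   227. ]
post [ 685.  -289.7  227. ]
[ 0.69457141 -0.27390413  0.227     ]
arm tip [ 563.2 -297.8  189. ]
(np.float64(318.9442539968886), np.float64(321.9168860985183))
```

Emit:
play_rows:
  deltas:
    - [2,8,-30,0,0,0,50]
    - [0,0,-40,0,0,0,50]
    - [0,0,-21,0,0,0,50]
    - [0,0,0,0,0,0,50]
    - [0,0,0,0,0,0,30]
    - [0,0,0,0,0,0,20]
  grip_force: 40

```text
clock: 2.0
position: [0.5855, -0.2939, 0.2115]
tool_rot: [1.011, 1.569, -0.35]
force: [0.9, -0.1, 0.4]
grip_width: 0.0199
```

Run:
```python
from m import *
save("wrist","w2.png",(180,80,500,320),2.5)
```

```text
(no output)
```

View pics/w2.png

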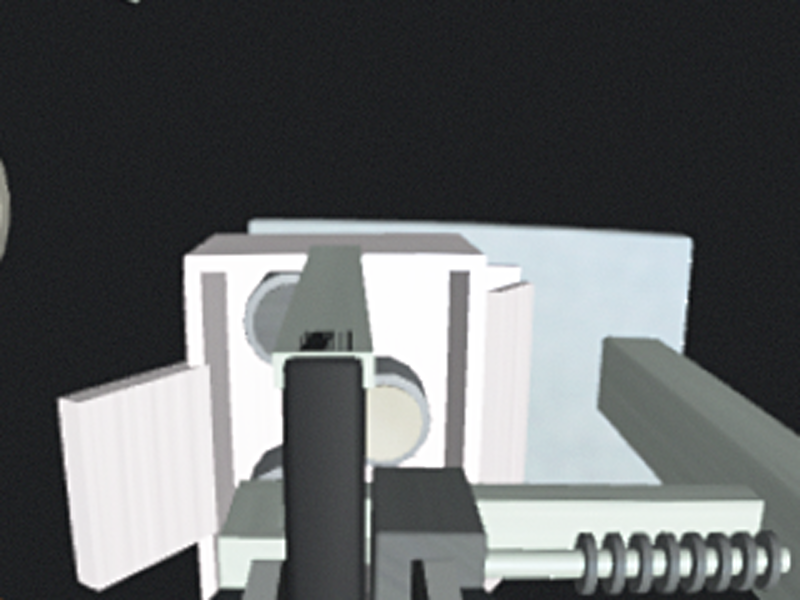

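Emit:
play_rows:
  deltas:
    - [0,0,0,0,0,0,0]
    - [0,0,0,0,0,0,0]
    - [0,0,0,0,0,0,0]
  grip_force: 90

```text
clock: 2.42
position: [0.5844, -0.2945, 0.2113]
tool_rot: [-0.878, 1.57, -2.24]
force: [-7.5, 0.8, 10.7]
grip_width: 0.0103
```

Emit:
play_rows:
  deltas:
    - [5,1,0,0,0,0,0]
    - [5,1,0,0,0,0,0]
    - [5,1,0,0,0,0,0]
    - [0,0,0,0,0,0,0]

```text
clock: 2.92
position: [0.5987, -0.2922, 0.2112]
tool_rot: [-1.241, 1.568, -2.604]
force: [-11.0, -0.8, 12.2]
grip_width: 0.0101
```

Emit:
play_rows:
  deltas:
    - [1.5,0.3,0,0,0,0,0]
    - [0,0,4,0,0,0,0]
    - [0,0,4,0,0,0,0]
    - [0,0,3,0,0,0,0]
    - [0,0,0,0,0,0,0]

```text
clock: 3.55
position: [0.6015, -0.2907, 0.2215]
tool_rot: [1.252, 1.571, -0.109]
force: [-4.0, 0.0, -2.0]
grip_width: 0.0099
```

Run:
```python
from m import *
save("side","s3.png"); save("scene","c3.png")
a=cv2.imread("pics/full_side3.png" if 0 else "pics/full_s3.png")[230:350,330:450]; b=cv2.imread("pics/full_c3.png")[170:290,185:285]
print(telemetry.observe()["force"])
cv2.imwrite("pics/m4.png",np.hstack([cv2.resize(a,None,fx=4,fy=4),cv2.resize(b,None,fx=3.2,fy=4)]))
```

```text
[-4.22569654 -0.64072707 -1.4787111 ]
```

View pics/m4.png

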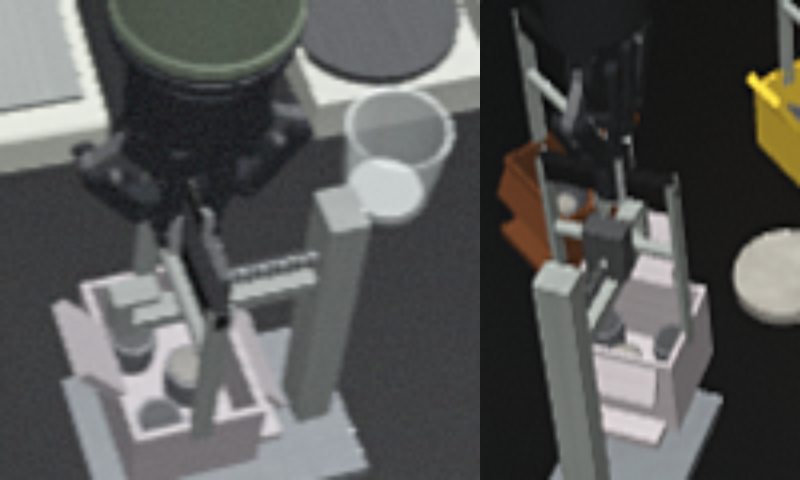

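Emit:
play_rows:
  deltas:
    - [0,0,5,0,0,0,0]
    - [0,0,7,0,0,0,0]
    - [0,0,8,0,0,0,0]
    - [0,0,0,0,0,0,0]

```text
clock: 4.15
position: [0.6019, -0.2909, 0.2424]
tool_rot: [1.002, 1.569, -0.36]
force: [-3.3, -0.7, -1.5]
grip_width: 0.0097
```

Emit:
play_rows:
  deltas:
    - [-10,-2,0,0,0,0,0]
    - [-10,-2,0,0,0,0,0]
    - [-15,-3,0,0,0,0,0]
    - [-20,-4,0,0,0,0,0]
    - [0,0,0,0,0,0,0]

```text
clock: 4.78
position: [0.5447, -0.3027, 0.2417]
tool_rot: [-0.097, 1.57, -1.46]
force: [0.8, -0.4, -3.3]
grip_width: 0.0098
```

Emit:
play_rows:
  deltas:
    - [-30,-6,0,0,0,0,0]
    - [-35,-7,0,0,0,0,0]
    - [-10,0,20,0,0,0,0]
    - [0,20,15,0,0,5,0]
    - [0,40,0,0,0,9,0]
    - [0,45,0,0,0,9,0]
    - [0,45,0,0,0,9,0]
    - [0,45,0,0,0,9,0]

```text
clock: 5.78
position: [0.4719, -0.1179, 0.2772]
tool_rot: [0.539, 1.569, -0.101]
force: [1.9, 0.6, -4.0]
grip_width: 0.01
```

Emit:
play_rows:
  deltas:
    - [0,45,0,0,0,9,0]
    - [0,45,0,0,0,9,0]
    - [0,30,0,0,0,8,0]
    - [4,10,0,0,0,0,0]
    - [0,0,0,0,0,0,0]

```text
clock: 6.4
position: [0.476, 0.0106, 0.2767]
tool_rot: [0.315, 1.57, 0.122]
force: [-0.2, -0.5, -3.9]
grip_width: 0.0099
```

Run:
```python
from m import *
from scipy.spatial.transform import Rotation as Ro
s=telemetry.observe(); R=Ro.from_euler("xyz",s["tool_rot"]).as_matrix(); print(s["position"],R.round(3),s["qpos"].round(2))
save("side","s5.png");save("scene","c5.png")
a=cv2.imread("pics/full_s5.png")[70:320,260:440]; b=cv2.imread("pics/full_c5.png")[170:420,300:550]
cv2.imwrite("pics/m5.png",np.hstack([cv2.resize(a,None,fx=2,fy=2.4),cv2.resize(b,None,fx=1.7,fy=2.4)]))
```

```text
[0.47598195 0.01063185 0.27668719] [[ 0.001  0.191  0.982]
 [ 0.     0.982 -0.191]
 [-1.     0.     0.001]] [ 0.17  0.25 -0.38  1.91  0.11  1.    1.12]
```

View pics/m5.png

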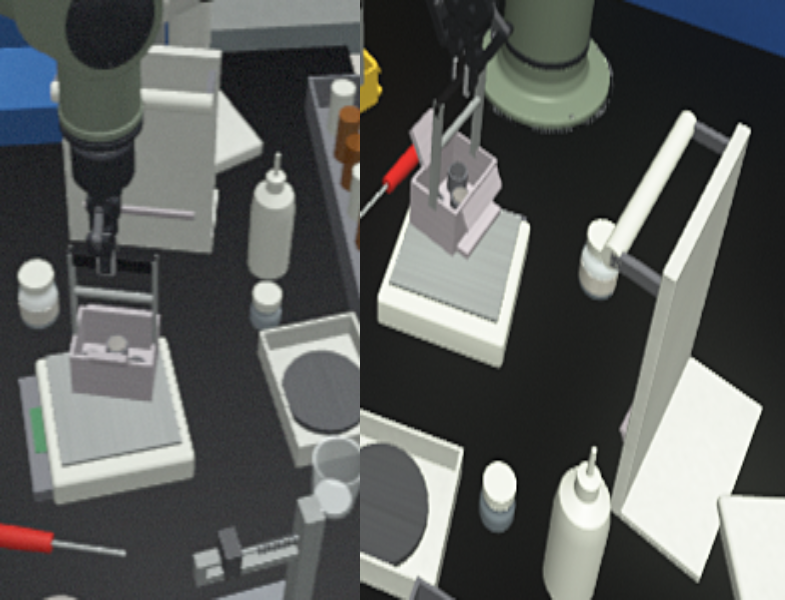

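Emit:
play_rows:
  deltas:
    - [0,0,-25,0,0,0,0]
    - [0,0,-20,0,0,0,0]
    - [0,0,-6,0,0,0,0]
    - [0,0,-3,0,0,0,0]
    - [0,0,0,0,0,0,0]

```text
clock: 7.12
position: [0.4758, 0.0099, 0.223]
tool_rot: [-0.122, 1.57, -0.314]
force: [0.8, -0.3, -3.2]
grip_width: 0.0103
```

Run:
```python
from m import *
M=lambda u,v:("side",260+u/2,70+v/2.4)
z("botR",M(213,251),0);z("botL",M(82,242),0);z("cleatR",M(194,214),.081);z("topR",M(220,50),.32);z("lampR",M(210,98),.294);z("pot",M(266,290),.05);z("jar",M(37,268),.075)
C=lambda u,v:("scene",300+(u-360)/1.7,170+v/2.4)
z("cR",C(665,272),.32);z("cL",C(742,124),.32)
```

```text
botR [655.3 313.3   0. ]
botL [436.8 347.9   0. ]
cleatR [620.  301.2  81. ]
topR [653.  322.2 320. ]
lampR [633.5 264.1 294. ]
pot [721.7 181.3  50. ]
jar [368.5 222.1  75. ]
cR [651.5 318.1 320. ]
cL [418.9 364.6 320. ]
```

Emit:
play_rows:
  deltas:
    - [0,0,-2,0,0,0,0]
    - [0,0,0,0,0,0,0]

```text
clock: 7.38
position: [0.4762, 0.0092, 0.2224]
tool_rot: [-0.403, 1.568, -0.597]
force: [-11.3, -8.6, 33.2]
grip_width: 0.0099
```

Emit:
play_rows:
  deltas:
    - [0,0,1.5,0,0,0,0]
    - [0,0,0,0,0,0,25]
    - [0,0,0,0,0,0,40]
    - [0,0,0,0,0,0,40]
    - [0,0,0,0,0,0,40]
    - [0,0,20,0,0,0,40]
    - [0,0,30,0,0,0,40]
    - [0,0,40,0,0,0,40]

```text
clock: 8.38
position: [0.475, 0.0103, 0.3123]
tool_rot: [-3.005, 1.569, 3.086]
force: [0.8, -0.3, 1.3]
grip_width: 0.0402
```

Run:
```python
from m import *
s=telemetry.observe();print(s["position"],s["force"])
save("wrist","w6.png"); a=cv2.imread("pics/full_w6.png")
cv2.imwrite("pics/w6.png",cv2.resize(a[40:400,140:540],None,fx=1.66,fy=1.66))
```

```text
[0.47504661 0.01027687 0.31229717] [ 0.82610065 -0.27914705  1.2741641 ]
```

View pics/w6.png

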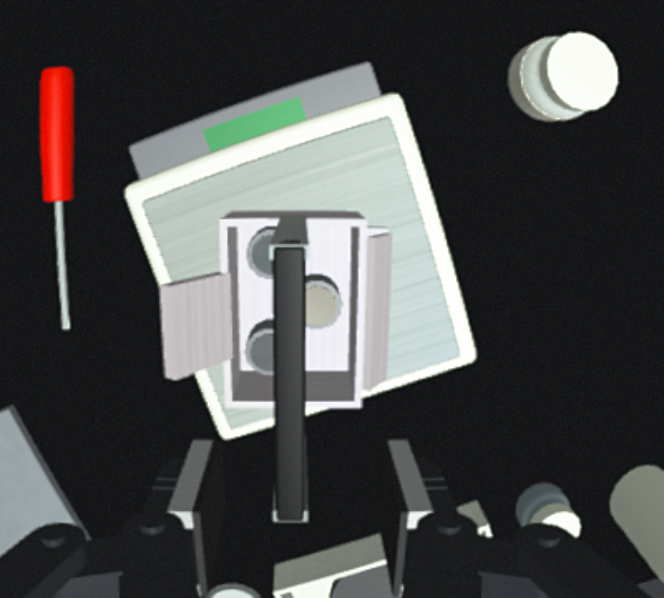

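Run:
```python
from m import *
W=lambda u,v:("wrist",140+u/1.66,40+v/1.66)
P=[z("pan",W(*o),.06) for o in((142,203),(388,117),(458,346),(220,424))];print(np.mean(P,0))
a=z("bar",W(289,245),.241);b=z("bar",W(290.5,520),.241);d=a-b;print((a+b)/2,np.degrees(np.arctan2(-d[0],d[1])),np.linalg.norm(d))
P=[z("rim",W(*o),.12) for o in((220,214),(366,214),(362,405),(224,405))];print(np.mean(P,0))
P=[z("tongue top",W(*o),.153) for o in((160,287),(166,379))];print(np.mean(P,0))
P=[z("tongue base",W(*o),.12) for o in((230,274),(232,357))];print(np.mean(P,0))
print(z("jar",W(583,72),.075))
```

```text
pan [406.1 -80.5  60. ]
pan [382.8  87.4  60. ]
pan [543.7 110.8  60. ]
pan [569.3 -64.4  60. ]
[0.47545954 0.01330879 0.06      ]
bar [430.1  16.6 241. ]
bar [542.4  -5.2 241. ]
[0.48624081 0.00570812 0.241     ] 79.00918901292229 0.11446887136881367
rim [421.2 -22.5 120. ]
rim [436.7  56.6 120. ]
rim [548.1  35.8 120. ]
rim [532.3 -45.5 120. ]
[0.48457302 0.0060826  0.12      ]
tongue top [449.4 -56.8 153. ]
tongue top [499.1 -66.3 153. ]
[ 0.47427877 -0.06154983  0.153     ]
tongue base [455.5 -24.3 120. ]
tongue base [503.7 -33.9 120. ]
[ 0.47958696 -0.02908547  0.12      ]
jar [368.5 221.7  75. ]
[0.36854651 0.22171938 0.075     ]
```

Emit:
play_rows:
  deltas:
    - [-3,-55,0,0,0,0,35]
    - [-3,-55,0,0,0,0,35]
    - [0,0,0,8.6,-1.7,0,35]
    - [0,0,0,8.6,-1.7,0,35]
    - [0,0,0,8.6,-1.7,0,35]
    - [0,0,0,8.6,-1.7,0,35]
    - [0,0,0,0,0,0,35]
    - [0,0,0,0,0,0,35]

```text
clock: 9.43
position: [0.4696, -0.0995, 0.3118]
tool_rot: [1.568, 0.96, 1.376]
force: [1.3, 0.7, -0.1]
grip_width: 0.0349
```

Run:
```python
from m import *
from scipy.spatial.transform import Rotation as Ro
s=telemetry.observe();print(s["position"],s["qpos"].round(2));print(Ro.from_euler("xyz",s["tool_rot"]).as_matrix().round(3))
```

```text
[ 0.46959567 -0.09948371  0.31175624] [ 0.74  0.34 -0.34  1.84 -0.53  1.17  2.04]
[[ 0.111  0.156  0.982]
 [ 0.562  0.805 -0.191]
 [-0.819  0.573  0.002]]
```

Emit:
play_rows:
  deltas:
    - [0,0,-50,0,0,0,35]
    - [0,0,-50,0,0,0,35]
    - [0,22,-30,0,0,0,35]
    - [2,11,-16,0,0,0,35]
    - [0,0,0,0,0,0,35]

```text
clock: 10.05
position: [0.4715, -0.0651, 0.1658]
tool_rot: [1.568, 0.959, 1.38]
force: [-0.1, -0.4, 0.3]
grip_width: 0.035
```

Run:
```python
from m import *
s=telemetry.observe();print(s["position"],s["force"])
save("wrist","w7.png"); save("side","s7.png")
a=cv2.imread("pics/full_w7.png")[100:480,160:500]; b=cv2.imread("pics/full_s7.png")[140:290,270:370]
cv2.imwrite("pics/m7.png",np.hstack([cv2.resize(a,(430,480)),cv2.resize(b,(320,480))]))
```

```text
[ 0.47145144 -0.06506689  0.16576318] [-0.12821724 -0.44935672  0.29413369]
```

View pics/m7.png

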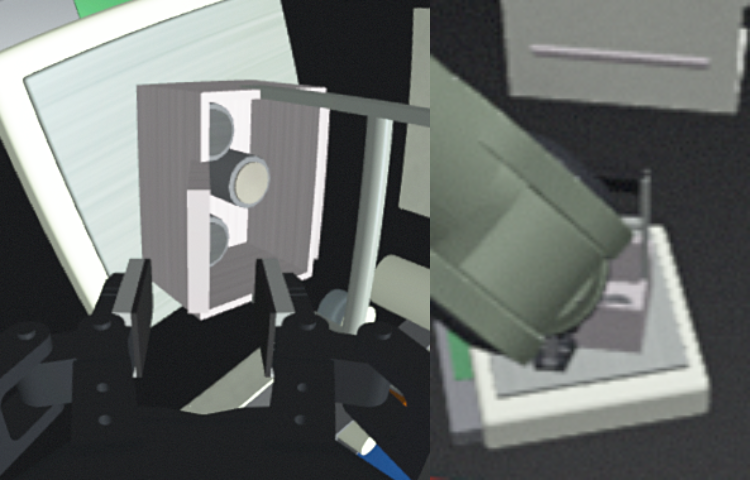

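Run:
```python
from m import *
sx=430/340; sy=480/380
for nm,p in(("tcp",telemetry.observe()["position"]),("tipA",None),("tipB",None)):
    if nm!="tcp":
        bx=np.array([.191,.982]);by=np.array([-.982,.191]); q=np.array([.4855,.006])-bx*.0645+by*(.025 if nm=="tipA" else -.025); p=[*q,.1534]
    u,v=proj("wrist",p); print(nm,(u-160)*sx,(v-100)*sy)
W=lambda u,v:("wrist",160+u/sx,100+v/sy)
z("tip+y",W(200,190),.1534);z("tip-y",W(199,315),.1534)
S=lambda u,v:("side",270+(u-430)/3.2,140+v/3.2)
a=z("cl L",S(531,47),.081);b=z("cl R",S(708,62),.081);d=b-a;print(np.degrees(np.arctan2(d[1],d[0])),np.linalg.norm(d),(a+b)/2)
a=z("bot L",S(510,96),0);b=z("bot R",S(741,112),0);d=b-a;print(np.degrees(np.arctan2(d[1],d[0])),np.linalg.norm(d),(a+b)/2)
```

```text
tcp 199.4511505427768 279.27804842624164
tipA 200.01875182310684 193.8779172379954
tipB 200.04899266717226 313.7265165666972
tip+y [447.2 -52.3 153.4]
tip-y [498.  -62.7 153.4]
cl L [443.  336.4  81. ]
cl R [619.6 300.3  81. ]
-11.55301668482721 0.1802426653393715 [0.5312552  0.31832151 0.081     ]
bot L [416.6 353.6   0. ]
bot R [657.3 311.1   0. ]
-10.00569996782581 0.2444500587066881 [0.53696444 0.33234909 0.        ]
```

Emit:
play_rows:
  deltas:
    - [2,10,-14.5,0,0,0,35]
    - [2,10,-14.5,0,0,0,35]
    - [1.5,7.5,-12,0,0,0,35]
    - [0,0,0,0,0,0,35]

```text
clock: 10.65
position: [0.477, -0.039, 0.1247]
tool_rot: [1.568, 0.959, 1.377]
force: [0.0, 1.1, 0.1]
grip_width: 0.0349
```

Emit:
play_rows:
  deltas:
    - [0,0,0,0,0,0,20]
    - [0,0,0,0,0,0,0]
    - [0,0,0,0,0,0,0]
    - [0,0,0,0,0,0,0]
  grip_force: 110

```text
clock: 11.15
position: [0.4773, -0.0397, 0.1255]
tool_rot: [1.566, 0.959, 1.374]
force: [-1.3, -1.7, 8.3]
grip_width: 0.0066
```

Emit:
play_rows:
  deltas:
    - [0,0,5,0,0,0,0]
    - [0,0,10,0,0,0,0]
    - [0,0,5,0,0,0,0]
    - [0,0,0,0,0,0,0]

```text
clock: 11.65
position: [0.4772, -0.0393, 0.1452]
tool_rot: [1.566, 0.959, 1.374]
force: [-0.9, -0.1, -3.9]
grip_width: 0.0063
```

Emit:
play_rows:
  deltas:
    - [2,15,0,0,0,0,0]
    - [4,35,0,0,0,0,0]
    - [5,40,0,0,0,0,0]
    - [6,40,0,0,0,0,0]
    - [6,40,0,0,0,0,0]
    - [5,30,0,0,0,0,0]
    - [2,15,0,0,0,0,0]
    - [0,0,0,0,0,0,0]

```text
clock: 12.65
position: [0.5064, 0.1768, 0.1446]
tool_rot: [1.569, 0.959, 1.378]
force: [0.1, -0.9, -3.6]
grip_width: 0.0066
```

Run:
```python
from m import *
s=telemetry.observe();print(s["position"],s["force"],s["moment"],s["qpos"].round(2))
save("wrist","w8.png"); save("side","s8.png"); save("scene","c8.png")
a=cv2.imread("pics/full_c8.png")[190:400,380:540]; b=cv2.imread("pics/full_s8.png")[80:230,270:390];w=cv2.imread("pics/full_w8.png")
p=np.zeros((600,800,3),np.uint8)
p[:525,:400]=cv2.resize(a,None,fx=2.5,fy=2.5); p[:300,400:640]=cv2.resize(b,None,fx=2,fy=2); p[300:,400:]=cv2.resize(w,(400,300))
cv2.imwrite("pics/m8.png",p)
```

```text
[0.50643381 0.17679796 0.14463998] [ 0.13096084 -0.89047021 -3.57746306] [-1.3119743   0.24173214  0.03913597] [ 0.29  0.56 -0.53  2.09 -0.76  0.45  1.92]
```

View pics/m8.png

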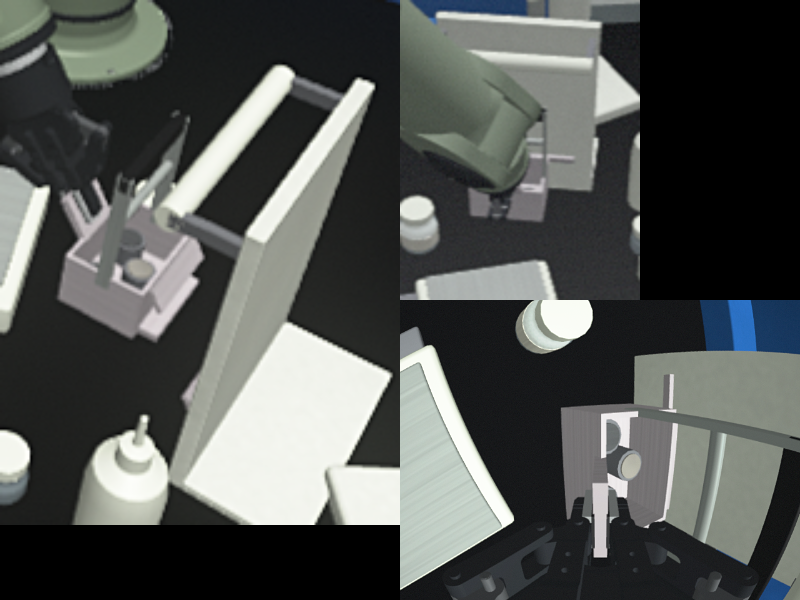

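Run:
```python
from m import *
C=lambda u,v:("scene",380+u/2.5,190+v/2.5); S=lambda u,v:("side",270+(u-400)/2,80+v/2); W=lambda u,v:("wrist",(u-400)*1.6,(v-300)*1.6)
bx=np.array([.191,.982]);by=np.array([-.982,.191]);c=np.array([.5147,.2223])
for s in(1,-1):
    p=[*(c+by*s*.053),.260]; u,v=proj("scene",p);x,y=proj("side",p); print("pred",s,(u-380)*2.5,(v-190)*2.5,(x-270)*2+400,(y-80)*2)
for s in(1,-1):
  for r in (.04,):
    for zz in (.079,.139):
        p=[*(c+by*s*.055+bx*r),zz]; u,v=proj("scene",p); print("body rear",s,zz,(u-380)*2.5,(v-190)*2.5)
z("bar+",C(187,113),.26);z("bar-",C(121,181),.26);
t("bar-",C(121,181),S(543,109))
z("top",C(247,240),.32);z("topL",C(357,84),.32);z("bot",C(172,484),0);z("topRs",S(601,22),.32);z("topLs",S(438,12),.32);t("topR",C(247,240),S(600,22));t("topL",C(357,84),S(438,12))
z("botR",S(594,189),0)
z("cleatR",S(574,158),.081);z("cleatL w",W(668,375),.081)
z("lampR",C(172,222),.282);z("lampL",C(290,80),.282)
```

```text
pred 1 183.22118479405674 116.22630781462327 471.5851821954766 100.72342227261493
pred -1 128.37435218639627 178.6251312939163 545.6972291751501 106.14782842898069
body rear 1 0.079 185.86868885965742 272.0487593895598
body rear 1 0.139 198.13072005946083 229.17302322355766
body rear -1 0.079 134.1726849923687 340.68284750385686
body rear -1 0.139 145.32142873307677 297.58045395660633
bar+ [456.5 234.3 260. ]
bar- [572.5 207.5 260. ]
bar- [564.4 207.9 255.8] [2.7 2.7]
top [658.9 318.5 320. ]
topL [427.8 362.  320. ]
bot [653.2 322.4   0. ]
topRs [654.3 321.3 320. ]
topLs [420.2 365.6 320. ]
topR [654.3 319.8 318.7] [2.5 2.5]
topL [421.5 363.5 318.6] [2.7 2.7]
botR [657.  313.6   0. ]
cleatR [620.1 302.   81. ]
cleatL w [443.5 335.8  81. ]
lampR [624.8 261.  282. ]
lampL [394.3 308.9 282. ]
```

Run:
```python
from m import *
a=np.radians(12);bx=np.array([np.cos(a),np.sin(a),0]);by=np.array([-np.sin(a),np.cos(a),0]);c=np.array([.585,-.302,.05])
for nm,o in(("strip TL",C1(565,330)),("strip TR",C1(655,347)),("strip BR",C1(650,375)),("foot TR",C1(662,400)),("foot BR",C1(652,416)),("foot ~L",C1(580,407)),("rim rear R",C1(718,265)),("wall bot R",C1(680,402))):
    n,u,v=o;O,d=ray(*o)
    for X in(.04,.055,.059):
        k=(X-(O-c)@bx)/(d@bx);q=O+d*k-c;print(nm,X,(q@bx*1000).round(),(q@by*1000).round(1),(q[2]*1000).round(1))
```

```text
strip TL 0.04 40.0 -17.4 50.9
strip TL 0.055 55.0 -8.6 66.2
strip TL 0.059 59.0 -6.3 70.3
strip TR 0.04 40.0 45.8 51.4
strip TR 0.055 55.0 53.4 66.6
strip TR 0.059 59.0 55.4 70.7
strip BR 0.04 40.0 39.6 24.7
strip BR 0.055 55.0 47.3 40.4
strip BR 0.059 59.0 49.3 44.6
foot TR 0.04 40.0 45.9 3.3
foot TR 0.055 55.0 53.5 19.4
foot TR 0.059 59.0 55.5 23.7
foot BR 0.04 40.0 37.0 -14.1
foot BR 0.055 55.0 44.8 2.4
foot BR 0.059 59.0 46.8 6.8
foot ~L 0.04 40.0 -15.9 -19.5
foot ~L 0.055 55.0 -7.2 -2.9
foot ~L 0.059 59.0 -4.8 1.5
rim rear R 0.04 40.0 95.5 132.6
rim rear R 0.055 55.0 102.2 146.4
rim rear R 0.059 59.0 104.0 150.0
wall bot R 0.04 40.0 58.9 4.8
wall bot R 0.055 55.0 66.2 20.9
wall bot R 0.059 59.0 68.2 25.2
```

Emit:
play_rows:
  deltas:
    - [0,0,8,0,0,0,0]
    - [3,15,0,0,0,0,0]
    - [3,15,0,0,0,0,0]
    - [2,10,0,0,0,0,0]
    - [0,0,0,0,0,0,0]
    - [0.5,3,0,0,0,0,0]
    - [0.5,2,0,0,0,0,0]
    - [0,0,0,0,0,0,0]

```text
clock: 13.8
position: [0.516, 0.2207, 0.1528]
tool_rot: [1.568, 0.959, 1.376]
force: [-0.6, -0.6, -3.6]
grip_width: 0.0062
```

Emit:
play_rows:
  deltas:
    - [0.4,2,0,0,0,0,0]
    - [0.4,2,0,0,0,0,0]
    - [0,0,0,0,0,0,0]

```text
clock: 14.18
position: [0.5168, 0.225, 0.1528]
tool_rot: [1.568, 0.959, 1.376]
force: [0.4, -0.8, -3.5]
grip_width: 0.0066
```

Emit:
play_rows:
  deltas:
    - [0.2,1,0,0,0,0,0]
    - [0.2,1,0,0,0,0,0]
    - [0,0,0,0,0,0,0]

```text
clock: 14.55
position: [0.5172, 0.2269, 0.1528]
tool_rot: [1.568, 0.959, 1.376]
force: [-0.5, -0.5, -2.7]
grip_width: 0.0064
```

Emit:
play_rows:
  deltas:
    - [0.2,1,0,0,0,0,0]
    - [0.2,1,0,0,0,0,0]
    - [0,0,0,0,0,0,0]

```text
clock: 14.92
position: [0.5176, 0.2289, 0.1528]
tool_rot: [1.568, 0.959, 1.376]
force: [0.8, -0.1, -4.2]
grip_width: 0.0065
```

Emit:
play_rows:
  deltas:
    - [0.2,1,0,0,0,0,0]
    - [0.2,1,0,0,0,0,0]
    - [0,0,0,0,0,0,0]

```text
clock: 15.3
position: [0.518, 0.2309, 0.1528]
tool_rot: [1.568, 0.959, 1.376]
force: [0.7, -0.6, -4.2]
grip_width: 0.0063
```

Emit:
play_rows:
  deltas:
    - [0.2,1,0,0,0,0,0]
    - [0.2,1,0,0,0,0,0]
    - [0,0,0,0,0,0,0]

```text
clock: 15.68
position: [0.5184, 0.2329, 0.1528]
tool_rot: [1.568, 0.959, 1.376]
force: [0.1, 0.3, -4.1]
grip_width: 0.0065
```

Emit:
play_rows:
  deltas:
    - [0.2,1,0,0,0,0,0]
    - [0.2,1,0,0,0,0,0]
    - [0,0,0,0,0,0,0]

```text
clock: 16.05
position: [0.5188, 0.2348, 0.1528]
tool_rot: [1.568, 0.959, 1.376]
force: [-0.9, -0.1, -3.1]
grip_width: 0.007
```

Rear plane est. now ≈ 433; no contact yet.

Emit:
play_rows:
  deltas:
    - [0.2,1,0,0,0,0,0]
    - [0.2,1,0,0,0,0,0]
    - [0,0,0,0,0,0,0]

```text
clock: 16.42
position: [0.5193, 0.2352, 0.1525]
tool_rot: [1.567, 0.96, 1.374]
force: [-5.3, -14.8, 5.6]
grip_width: 0.0071
```

Emit:
play_rows:
  deltas:
    - [0.2,1,0,0,0,0,0]
    - [0.1,0.5,0,0,0,0,0]
    - [0,0,0,0,0,0,0]

```text
clock: 16.8
position: [0.5197, 0.2354, 0.1522]
tool_rot: [1.567, 0.962, 1.372]
force: [-11.6, -28.0, 13.8]
grip_width: 0.0066
```

Emit:
play_rows:
  deltas:
    - [0.2,1,0,0,0,0,0]
    - [0.1,0.5,0,0,0,0,0]
    - [0,0,0,0,0,0,0]

```text
clock: 17.18
position: [0.5199, 0.2354, 0.1521]
tool_rot: [1.567, 0.963, 1.371]
force: [-15.8, -43.3, 24.9]
grip_width: 0.0067
```

Emit:
play_rows:
  deltas:
    - [-1,-5,0,0,0,0,0]
    - [-2,-10,0,0,0,0,0]
    - [-2.8,-15,0,0,0,0,0]
    - [0,0,0,0,0,0,0]

```text
clock: 17.68
position: [0.5141, 0.2082, 0.1526]
tool_rot: [1.568, 0.959, 1.374]
force: [0.2, 0.8, -4.4]
grip_width: 0.0065
```

Run:
```python
from m import *
from scipy.spatial.transform import Rotation as Ro
s=telemetry.observe();print(s["position"],s["force"],s["moment"]);print(Ro.from_euler("xyz",s["tool_rot"]).as_matrix().round(3)[:,0])
save("side","s9.png"); save("scene","c9.png")
# compare bin patch c8 -> c9 : track bar/upright features with expected motion
a=cv2.imread("pics/full_c8.png",0);b=cv2.imread("pics/full_c9.png",0)
p0=np.array([.5064,.1768,.1446]);d=s["position"]-p0
c=np.array([.5147,.2223,.169]);bx=np.array([.191,.982,0]);by=np.array([-.982,.191,0]);ez=np.array([0,0,1])
for nm,q in(("top-y",c-by*.053+ez*.088),("bailbar mid",c+ez*.032),("rear rim +y",c+bx*.04+by*.05-ez*.03),("rear foot -y",c+bx*.055-by*.045-ez*.086),("strip -y",c+bx*.05-by*.045-ez*.04)):
    u,v=map(int,np.round(proj("scene",q))); uu,vv=np.array(proj("scene",q+d))-np.array(proj("scene",q))
    T=a[v-8:v+9,u-8:u+9]; U,V=int(round(u+uu)),int(round(v+vv)); r=cv2.matchTemplate(b[V-16:V+17,U-16:U+17],T,cv2.TM_CCOEFF_NORMED)
    _,m,_,l=cv2.minMaxLoc(r); print(nm,"found-expected",l[0]-8+U-u-uu,l[1]-8+V-v-vv,round(m,2))
```

```text
[0.51411377 0.20816273 0.15257512] [ 0.15545619  0.81144876 -4.42141491] [-1.26621184e+00  2.10932266e-01  1.44751103e-04]
[ 0.112  0.563 -0.819]
top-y found-expected 4.797381496886885 -8.169352300582148 0.71
bailbar mid found-expected 1.5920816015849937 -5.008472279516695 0.46
rear rim +y found-expected -1.1596782169293078 1.8999108145374066 0.57
rear foot -y found-expected 0.8074261413633508 -0.054745292804568635 0.82
strip -y found-expected 0.42794706531481097 0.09946760857417303 0.95
```

Emit:
play_rows:
  deltas:
    - [0,0,-18,0,0,0,0]
    - [0,0,-19.6,0,0,0,0]
    - [2,10,0,0,0,0,0]
    - [0,0,0,0,0,0,0]

```text
clock: 18.27
position: [0.5161, 0.2213, 0.116]
tool_rot: [1.567, 0.958, 1.377]
force: [-0.3, 0.8, -2.9]
grip_width: 0.0064
```

Emit:
play_rows:
  deltas:
    - [0.4,2,0,0,0,0,0]
    - [0.4,2,0,0,0,0,0]
    - [0,0,0,0,0,0,0]

```text
clock: 18.65
position: [0.5169, 0.224, 0.1155]
tool_rot: [1.567, 0.959, 1.375]
force: [0.5, 0.2, -3.3]
grip_width: 0.0067
```

Emit:
play_rows:
  deltas:
    - [0.4,2,0,0,0,0,0]
    - [0.2,1,0,0,0,0,0]
    - [0,0,0,0,0,0,0]

```text
clock: 19.02
position: [0.5173, 0.2269, 0.1152]
tool_rot: [1.568, 0.959, 1.376]
force: [0.0, 0.3, -3.7]
grip_width: 0.0066
```

Emit:
play_rows:
  deltas:
    - [0.2,1,0,0,0,0,0]
    - [0.2,1,0,0,0,0,0]
    - [0,0,0,0,0,0,0]

```text
clock: 19.4
position: [0.5178, 0.2289, 0.1152]
tool_rot: [1.568, 0.959, 1.376]
force: [0.2, -0.1, -3.7]
grip_width: 0.0065
```

Emit:
play_rows:
  deltas:
    - [0.2,1,0,0,0,0,0]
    - [0.2,1,0,0,0,0,0]
    - [0,0,0,0,0,0,0]

```text
clock: 19.77
position: [0.5182, 0.2309, 0.1152]
tool_rot: [1.568, 0.959, 1.376]
force: [-0.5, 0.2, -4.3]
grip_width: 0.0067
```

Emit:
play_rows:
  deltas:
    - [0.2,1,0,0,0,0,0]
    - [0.2,1,0,0,0,0,0]
    - [0,0,0,0,0,0,0]

```text
clock: 20.15
position: [0.5186, 0.2329, 0.1152]
tool_rot: [1.568, 0.959, 1.376]
force: [-0.8, 0.1, -3.5]
grip_width: 0.0066
```

Emit:
play_rows:
  deltas:
    - [0,0,-2,0,0,0,0]
    - [0,0,-2,0,0,0,0]
    - [0,0,0,0,0,0,0]

```text
clock: 20.52
position: [0.5185, 0.2327, 0.111]
tool_rot: [1.568, 0.959, 1.376]
force: [-0.1, 0.5, -4.2]
grip_width: 0.0067
```

Emit:
play_rows:
  deltas:
    - [0,0,-1.5,0,0,0,0]
    - [0,0,0,0,0,0,0]

```text
clock: 20.78
position: [0.5186, 0.2327, 0.1096]
tool_rot: [1.568, 0.959, 1.376]
force: [0.6, 0.2, -3.8]
grip_width: 0.0067
```

Emit:
play_rows:
  deltas:
    - [0.1,0.5,-1,0,0,0,0]
    - [0,0,0,0,0,0,0]

```text
clock: 21.02
position: [0.5187, 0.2333, 0.1086]
tool_rot: [1.568, 0.959, 1.376]
force: [-0.0, -0.5, -3.7]
grip_width: 0.0068
```

Emit:
play_rows:
  deltas:
    - [0.1,0.5,-1,0,0,0,0]
    - [0,0,0,0,0,0,0]

```text
clock: 21.28
position: [0.5187, 0.2338, 0.1076]
tool_rot: [1.568, 0.959, 1.376]
force: [-0.6, -0.2, -3.5]
grip_width: 0.0064
```

Emit:
play_rows:
  deltas:
    - [0.1,0.5,-1,0,0,0,0]
    - [0,0,0,0,0,0,0]

```text
clock: 21.52
position: [0.5189, 0.2343, 0.1066]
tool_rot: [1.568, 0.959, 1.376]
force: [0.5, 0.3, -4.5]
grip_width: 0.0065
```

Emit:
play_rows:
  deltas:
    - [0.1,0.3,-0.7,0,0,0,0]
    - [0,0,0,0,0,0,0]

```text
clock: 21.78
position: [0.519, 0.2347, 0.106]
tool_rot: [1.568, 0.959, 1.376]
force: [-0.1, 0.2, -3.0]
grip_width: 0.0068
```

Emit:
play_rows:
  deltas:
    - [0.0,0.3,-0.7,0,0,0,0]
    - [0,0,0,0,0,0,0]

```text
clock: 22.02
position: [0.5192, 0.2348, 0.1055]
tool_rot: [1.567, 0.959, 1.375]
force: [-0.8, -3.2, 3.4]
grip_width: 0.0064
```

Emit:
play_rows:
  deltas:
    - [0.0,0,-0.7,0,0,0,0]
    - [0,0,0,0,0,0,0]

```text
clock: 22.28
position: [0.5192, 0.2347, 0.1052]
tool_rot: [1.567, 0.958, 1.375]
force: [-5.9, -10.5, 17.3]
grip_width: 0.0064
```

Emit:
play_rows:
  deltas:
    - [0,0,0.7,0,0,0,0]
    - [0,0,0,0,0,0,12]
    - [0,0,0,0,0,0,20]
    - [0,0,0,0,0,0,30]
    - [0,0,0,0,0,0,35]
    - [0,0,0,0,0,0,35]
  grip_force: 20

```text
clock: 23.02
position: [0.519, 0.2349, 0.1053]
tool_rot: [1.568, 0.959, 1.376]
force: [0.9, -0.2, -0.2]
grip_width: 0.0354
```

Emit:
play_rows:
  deltas:
    - [-1,-5.6,8.2,0,0,0,35]
    - [-2.2,-11.2,16.4,0,0,0,35]
    - [-3.4,-17,24.6,0,0,0,35]
    - [-3.4,-17,24.6,0,0,0,35]
    - [-5,-30,20,0,0,0,35]
    - [-5,-40,0,0,0,0,35]
    - [0,-40,0,0,0,0,35]
    - [0,0,0,0,0,0,35]

```text
clock: 24.02
position: [0.4994, 0.0709, 0.1994]
tool_rot: [1.567, 0.96, 1.37]
force: [0.4, 0.1, -0.7]
grip_width: 0.0347
```

Run:
```python
from m import *
s=telemetry.observe();print(s["position"],s["force"])
save("side","s10.png"); save("scene","c10.png")
a=cv2.imread("pics/full_c10.png")[190:400,380:540]; b=cv2.imread("pics/full_s10.png")[80:230,265:365]
p=np.zeros((600,800,3),np.uint8)
p[:525,:400]=cv2.resize(a,None,fx=2.5,fy=2.5,interpolation=2); p[:,400:]=cv2.resize(b,(400,600),interpolation=2)
cv2.imwrite("pics/m10.png",p)
bx=np.array([.187,.982,0]);by=np.array([-.982,.187,0]);c=np.array([.5192+.0083,.2348+.0455,.13])
for nm,q in(("gripbar top +y",c+by*.055+[0,0,.091]),("gripbar top -y",c-by*.055+[0,0,.091]),("base front -y",c-by*.055-bx*.04-[0,0,.09]),("base front +y",c+by*.055-bx*.04-[0,0,.09]),("rear base -y",c-by*.055+bx*.04-[0,0,.09])):
    u,v=proj("scene",q);x,y=proj("side",q);print(nm,"scene",(round((u-380)*2.5),round((v-190)*2.5)),"side",(round((x-265)*4+400),round((y-80)*4)))
```

```text
[0.49939136 0.07088539 0.19936253] [ 0.43124543  0.10285184 -0.72903193]
gripbar top +y scene (235, 175) side (578, 194)
gripbar top -y scene (182, 245) side (725, 204)
base front -y scene (107, 358) side (717, 418)
base front +y scene (159, 290) side (580, 407)
rear base -y scene (184, 400) side (728, 350)
```

View pics/m10.png

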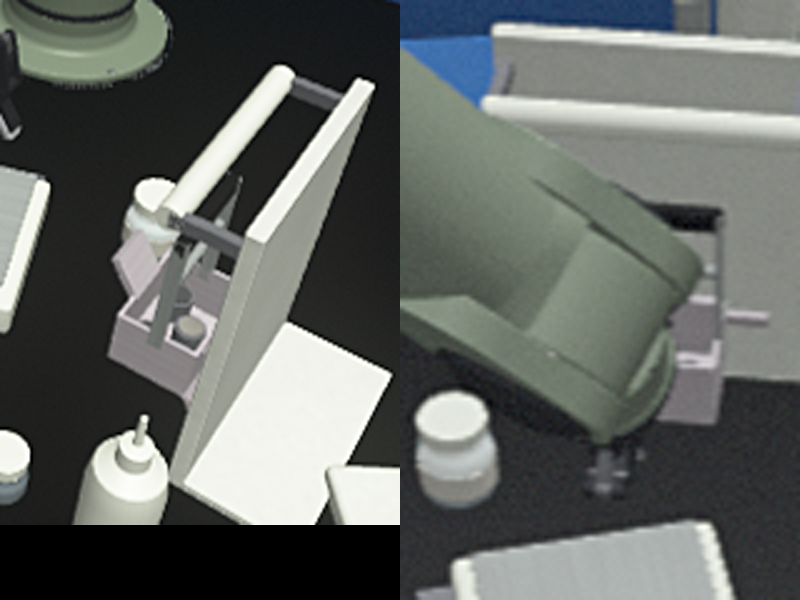

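```bash
python3 -c "
from workcell import workorder,telemetry
s=telemetry.observe();print(s['clock'],abs(s['qd']).max());print(workorder.job_done())"
```

```text
24.125 0.02133229632691579
the job is handed in; nothing more can be done
None
```

The bin is hanging on the panel's cleat and I handed the job in at 24.1 s; no verdict came back.

- **Hook:** I gripped the top bar and pushed the bail bar about 16 mm back against the keeper. I then lifted it 31 mm and drew it off.
- **Balance:** I stood it on the pan about 12 mm off centre, let go for over 0.3 s and photographed it standing there.
- **Hanging:** I re-gripped it by the tongue and touched it gently against the panel to find the face. I then hung it on the cleat and let go.

**Last checks:**
- On lowering, the strip met the cleat exactly at the computed home height.
- After release, the bin's corners in the scene and side pictures sat within about 1–2 px of where a level bin hanging fully down should be. The gripper was clear and read no contact force.

**Disagreements:**
- The camera estimates of the panel face spread over about 12 mm, so I relied on the touch instead.
- The advised approach 30 mm above home would have run the bin's foot into the cleat. I came in about 10 mm above home instead, with the foot under the cleat and the strip over it.
- That touch against the panel peaked at about 50 N on the wrist, well under the 120 N limit. The 40 N limit covers only the arm and gripper body, and the bin made the contact.

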